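# Hang the orange tube rack carrier on the sprung lift hook

### The job

Hang the carrier that holds the orange tube rack on the drain stand's sprung lift hook: pull the hook down by its red grip, slide it along its rail until it lies under that carrier's wire bail, and let it rise fully home so that the carrier hangs upright, clear of the bench. Leave the carrier with the blue tube rack where it stands.

Things in the scene. Friction and masses are not known exactly. Their poses are not given: they have to be found in the camera images.
- hook_grip (a point): Middle of the hook's red upright round grip, 22 mm across, free from 24 mm below to 25 mm above this point (below it a collar and the arm). The hook moves only up and down and along its level rail: y is the rail's direction, x points along the arm to the rail and posts, 105 to 195 mm away and up to 45 mm higher. Rail travel 110 mm either side of the stand's middle, 1 N friction; stays where left.
- hook_fork (a point): On the grip's axis, 110 mm below its middle: the height at which a hung bar rests. Double steel hook, alike on both sides: two parallel wires, 8 mm thick, 24 mm apart along x, each with an open crotch 20 mm to +y and to -y of this point. Outer tips 38 mm to the side, tops 20 mm above this point; underside 8 mm below it. Gap between tip and stem 29 mm. The arm's underside is 63 mm above.
- hook (a joint): How far the hook is pulled down, m: 0 is home (up, grip's middle 262 mm above the bench), 0.09 the lower stop. A spring pulls it up with 8 to 10 N, damped (40 N per m/s); let go, it returns home and lifts a carrier with it. Pulled 58 to 90 mm down, the hook passes sideways, along the rail, under a standing carrier's bail bar and over its tubes; rising, it meets the bar at about 0.035.
- orange_bail (a point): Middle of the bail bar of the loose carrier (0.3 kg) with the orange tube rack: level steel bar 6 mm thick, 96 mm long along x, 120 mm above the carrier's underside. Carrier 126 mm (x) by 72 mm, tubes up to 47 mm high, bail uprights 62 mm to either side along x. It stands 85 to 110 mm to one side of the stand's middle, bar about square to the rail, centred on the hook's path to 6 mm.
- blue_bail (a point): The same point of an identical carrier with the blue tube rack, on the other side of the hook (left and right vary). It is to be left alone.
Not all that is in view belongs to the job. What is shaped like the part that bears orange_bail but purple is not meant.

How it is judged:
By the outcome, as a careful person would: the job done as asked, in the order asked, and still so for the second after the job is handed in, with the robot touching nothing.
It also fails if it takes over 32 s, if anything falls off the work surface, if the arm or the gripper's body presses on something with over 40 N, if the wrist force passes 120 N, or if a joint passes its speed limit or range.

### The arm

A 6-joint arm with a two-finger parallel gripper is mounted at the origin on a cart in front of the work surface, level with it; the furniture and walls round the work are solid. World frame = base frame: x ahead of the robot, y to its left, z up, the work surface at z = 0. Lengths are in m, angles in rad, forces in N, time in s.
With the tool pointing down it reaches from about 0.325 to 0.775 m from the base axis. Payload 5.5 kg.
Tool frame: the origin (TCP) lies on the centre line of the jaws, within the pads' length; the fingertips stand arm.tip_extent ahead of it and the grasp point (between the pads) lies 6 mm ahead of it (arm.tip_extent is the distance from the TCP to the fingertips, in m); z points along the fingers, y is the line along which they close (so a half turn about z gives the same grasp; the last joint's range is limited). The gripper opens to 88 mm and grips with 3 to 60 N. Pads are 20 mm wide; open, the fingers measure 115 mm over their backs; the gripper's body (75 mm by 178 mm) begins 61 mm behind the grasp point.
Start: joints at [-1.295, 0.091, 1.231, -0, 1.82, -0.057], TCP at [0.196, -0.567, 0.248] pointing down, gripper open.
Joint ranges: [-2.87, 2.87], [-0.86, 2.18], [0.17, 2.46], [-1.51, 4.65], [0.06, 2.69], [-2.65, 2.65]. Speed limits (rad/s): [2.57, 2.57, 3.01, 3.14, 3.14, 3.14].

### API

Orientations are given as a unit quaternion [w, x, y, z].
In Python, from cell import arm, optics, job gives the robot as it stands. The module is installed in compiled form; this text tells all that it offers.
- The arm moves only by the tool move_arm, never from a script. Its argument "increments" is a list of rows, each a list of 6 numbers: the shift along the tool's x, y, z in mm, then the turn, a rotation vector about the tool's x, y, z in rad. A call has 1 to 20 rows; each row shifts and turns the commanded pose from where the row before left it, along the tool's axes as they then stand; what a row does not reach is not made up. A row lasts 1/10 s, in which the tool goes at most 50 mm and 8.59 degrees, less where a joint would pass 70% of its speed; a pose out of reach is approached as far as the arm can. A call is refused whole if a number of a shift passes 50 or a number of a turn 0.15, either way. A call with a gripper value outside its range is refused whole. "fingers" is the opening, from 0 (shut) to 1 (fully open), set as the call begins (left out, the last holds). The fingers move at their own pace and stop on an object; "grip_force" is the grip in N (left out, the last holds). Time passes only in rows, so rows that do not move let the fingers close. It gives the time, the measured TCP pose, the force, the opening and the grip force at its end, in the units of the state.
- arm.state(): the state, without advancing time (a new reading comes with each control period).
- optics.read_camera(name): name is "scene" or "top" or "wrist"; returns the picture (480x640x3 uint8, red, green, blue); there is no depth.
- optics.camera_model(name): a dict with "intrinsics" (3x3 intrinsics, pixels), "R" (3x3) and "t" (3): a world point X has camera coordinates R X + t; the wrist camera has in their place "hand_eye" (4x4, takes a point from camera to tool coordinates, whose origin is the TCP and whose axes are the flange's). Camera axes: x right, y down, z forward; pixel columns grow to the right and rows downward; lengths in m; the calibration is good to about 2 mm. A picture is of the moment at which its call begins: read the wrist's pose just before it. camera_model takes no time and is no camera call.
- job.finish_job(): hands the job in; it is judged then, once.
The state is a dict: "t": time; "joint_positions": joint angles; "joint_vel": joint speeds; "effort": joint torques, N m; "tool_pos": TCP position; "tcp_rot": TCP orientation; "ft_force": force on the tool from outside, world axes, zero at the start; "torque": the same for the moment, N m; "gripper_width": opening from 0.0 (shut) to 1.0 (fully open); "grip_force": force on a finger pad.
Only numpy, scipy, OpenCV 4.12 (cv2) and the standard library are available. Lean on these libraries where they do the work, as an engineer would, in place of code of your own. Each camera call takes 0.05 s, during which the arm holds its last target. There are 200 camera calls.

## Working session

There is one attempt and no reset: what is moved stays moved. The work goes in short steps, Python scripts to look and compute and a tool call to move; the robot and the scene stay as the last step left them, time stands still between calls to the robot, and variables do not carry over. Pictures are saved under pics/ and viewed, at most 10 in all, crops included, and the job is handed in when it is done.

Besides the shell and the picture viewer there is one more tool, called after "Call:" by a JSON object that holds its "fn" and its "kwargs". move_arm: Moves the arm, as the interface text tells. Its arguments: {"type":"object","properties":{"increments":{"type":"array","items":{"type":"array","items":{"type":"number"}}},"fingers":{"type":"number"},"grip_force":{"type":"number"}},"required":["increments"]}

```bash
mkdir -p pics
python3 - <<'E'
from cell import arm,optics
import cv2
s=arm.state();print(s['t'],s['tool_pos'],s['tcp_rot'],s['gripper_width'],arm.tip_extent)
for n in ('scene','top'):
    cv2.imwrite(f'pics/{n}0.png',optics.read_camera(n)[:,:,::-1])
    m=optics.camera_model(n);print(n,m)
E
```

```text
0.0 [ 0.19594866 -0.56684764  0.24653798] [-9.42083880e-04  9.86186766e-01  1.65634418e-01 -1.17602637e-04] 1.000591518077817 0.025
scene {'intrinsics': array([[445.29884422,   0.        , 315.71906067],
       [  0.        , 445.29884422, 239.30761215],
       [  0.        ,   0.        ,   1.        ]]), 'R': array([[-0.50429802, -0.86336188, -0.01702249],
       [-0.65693178,  0.39636548, -0.64135407],
       [ 0.56046778, -0.31225097, -0.76705619]]), 't': array([0.51840171, 0.2960726 , 1.10683621])}
top {'intrinsics': array([[591.33961517,   0.        , 327.77475816],
       [  0.        , 591.33961517, 245.02860982],
       [  0.        ,   0.        ,   1.        ]]), 'R': array([[ 0.02221671, -0.99964283,  0.01485334],
       [-0.99790609, -0.02307591, -0.06042305],
       [ 0.06074422, -0.01347984, -0.99806234]]), 't': array([0.31058125, 0.49374779, 1.66749498])}
```

View pics/scene0.png

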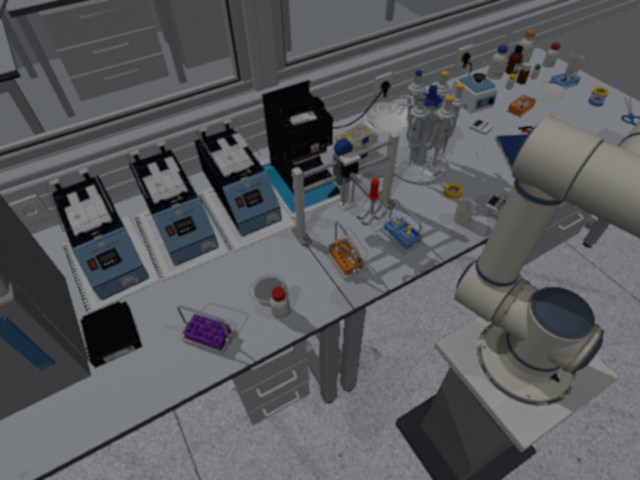

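View pics/top0.png

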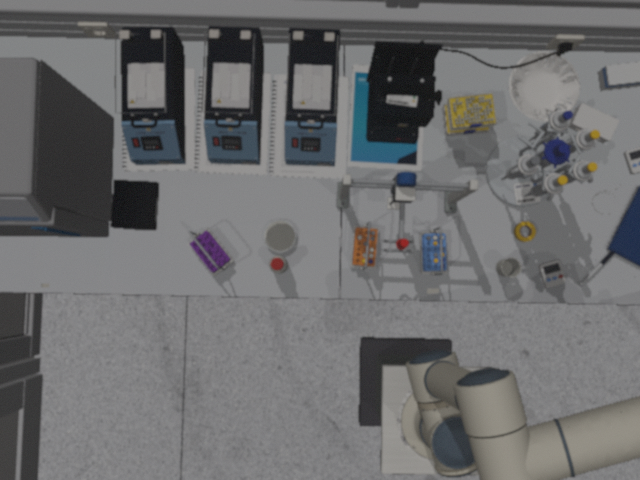

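Scene: the orange carrier is at about (346,257), the blue one at (402,232) and the red grip at (374,190). In the top view, orange is at (365,246), the grip at (403,243) and blue at (433,252). The purple decoy is far left. Next I enlarge both views.

Run:
```python
import cv2
a=cv2.imread('pics/top0.png')[170:290,330:490];cv2.imwrite('pics/t1.png',cv2.resize(a,None,fx=5,fy=5,interpolation=cv2.INTER_CUBIC))
a=cv2.imread('pics/scene0.png')[165:285,290:450];cv2.imwrite('pics/s1.png',cv2.resize(a,None,fx=5,fy=5,interpolation=cv2.INTER_CUBIC))
```

```text
(no output)
```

View pics/t1.png

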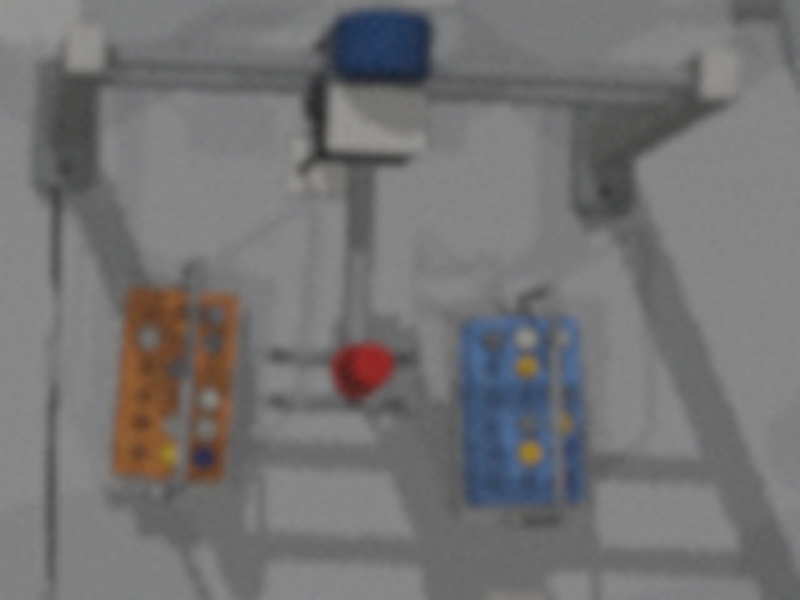

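View pics/s1.png

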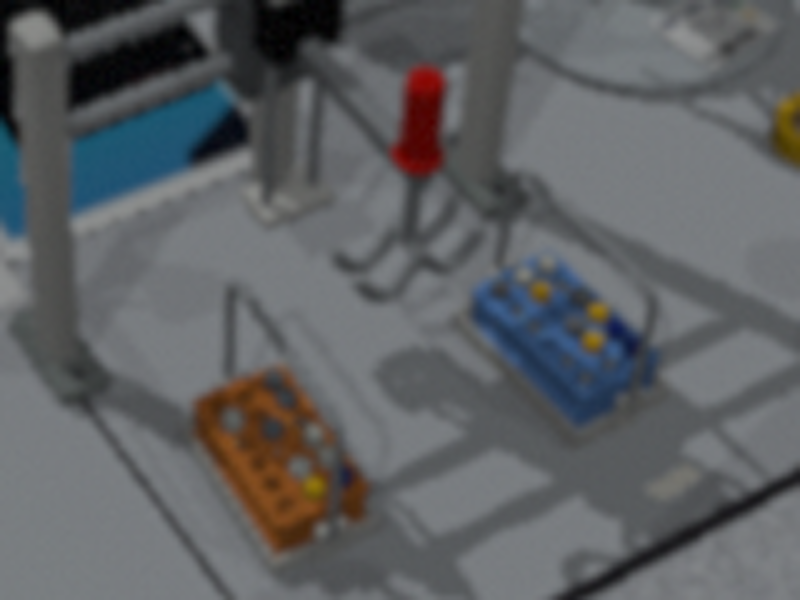

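```bash
cat > h.py <<'E'
import numpy as np
from cell import arm,optics
def ray(n,uv):
    m=optics.camera_model(n);R=m['R'];c=-R.T@m['t'];d=R.T@np.linalg.inv(m['intrinsics'])@[*uv,1.];return c,d
def onz(n,uv,z):
    c,d=ray(n,uv);return c+d*(z-c[2])/d[2]
def tri(u1,u2):
    c1,d1=ray('top',u1);c2,d2=ray('scene',u2);d1/=np.linalg.norm(d1);d2/=np.linalg.norm(d2)
    A=np.array([d1,-d2]).T;s=np.linalg.lstsq(A,c2-c1,rcond=None)[0];p,q=c1+s[0]*d1,c2+s[1]*d2;return (p+q)/2,np.linalg.norm(p-q)
E
python3 - <<'E'
from h import *
np.set_printoptions(precision=4,suppress=True)
T=lambda x,y:(330+(x+.5)/5-.5,170+(y+.5)/5-.5)
S=lambda x,y:(290+(x+.5)/5-.5,165+(y+.5)/5-.5)
print('grip',onz('top',T(361,370),.262),onz('scene',S(422,118),.262),tri(T(361,370),S(422,118)))
print('griptop',onz('top',T(371,364),.287),onz('scene',S(427,75),.287))
for n,p in dict(bar_far=(190,275),bar_near=(179,485),mid=(184,380)).items(): print(n,onz('top',T(*p),.12))
print('scene far corner',onz('scene',S(236,288),.12),'near',onz('scene',S(335,430),.12))
print('blue top',onz('top',T(557,400),.12))
print('rail posts',onz('top',T(85,45),.3),onz('top',T(717,70),.3))
print('fork tips left',onz('top',T(272,356),.172),onz('top',T(275,402),.172), 'right',onz('top',T(410,358),.172),onz('top',T(403,406),.172))
m=optics.camera_model('wrist');print(m)
E
```

```text
grip [0.479  0.1458 0.262 ] [0.4792 0.1442 0.262 ] (array([0.4786, 0.1454, 0.2631]), np.float64(0.001197017483341979))
griptop [0.4803 0.1445 0.287 ] [0.4828 0.1411 0.287 ]
bar_far [0.5371 0.2181 0.12  ]
bar_near [0.425 0.222 0.12 ]
mid [0.4809 0.2203 0.12  ]
scene far corner [0.5369 0.216  0.12  ] near [0.4236 0.2249 0.12  ]
blue top [0.4748 0.0211 0.12  ]
rail posts [0.6279 0.2844 0.3   ] [ 0.6234 -0.0165  0.3   ]
fork tips left [0.4911 0.1793 0.172 ] [0.4674 0.1773 0.172 ] right [0.4918 0.108  0.172 ] [0.4669 0.1113 0.172 ]
{'intrinsics': array([[396.2321,   0.    , 323.4945],
       [  0.    , 396.2321, 243.4908],
       [  0.    ,   0.    ,   1.    ]]), 'hand_eye': array([[ 0.0011, -0.9684, -0.2494,  0.0692],
       [ 1.    ,  0.0013, -0.0005, -0.0002],
       [ 0.0008, -0.2494,  0.9684, -0.138 ],
       [ 0.    ,  0.    ,  0.    ,  1.    ]])}
```

Call:
{"fn": "move_arm", "kwargs": {"increments": [[25,-29,-20,0,0,0],[25,-29,-20,0,0,0],[25,-29,-20,0,0,0],[25,-29,-20,0,0,0],[25,-29,-20,0,0,0],[25,-29,-20,0,0,0],[25,-29,0,0,0,0],[25,-29,0,0,0,0],[25,-29,0,0,0,0],[25,-29,0,0,0,0],[25,-29,0,0,0,0],[25,-29,0,0,0,0],[25,-29,0,0,0,0],[25,-29,0,0,0,0],[25,-29,0,0,0,0],[25,-29,0,0,0,0],[25,-29,0,0,0,0],[25,-29,0,0,0,0],[25,-29,0,0,0,0],[25,-29,0,0,0,0]], "fingers": 1}}

```text
t: 2.1
tool_pos: [0.4793, 0.1461, 0.3672]
tcp_rot: [0.0, 0.986, 0.166, -0.0]
ft_force: [1.0, -0.5, -0.8]
gripper_width: 0.998
grip_force: 0.0
```

Call:
{"fn": "move_arm", "kwargs": {"increments": [[0,0,0,0,0,-0.148],[0,0,0,0,0,-0.148],[0,0,0,0,0,-0.148],[0,0,0,0,0,-0.148],[0,0,0,0,0,-0.148],[0,0,0,0,0,-0.148],[0,0,0,0,0,-0.148],[0,0,0,0,0,-0.148],[0,0,0,0,0,-0.148],[0,0,0,0,0,-0.148],[0,0,0,0,0,-0.148],[0,0,0,0,0,-0.148],[0,0,0,0,0,-0.148],[0,0,0,0,0,-0.148],[0,0,0,0,0,-0.148],[0,0,0,0,0,-0.148],[0,0,0,0,0,-0.148],[0,0,0,0,0,-0.148],[0,0,0,0,0,-0.148],[0,0,0,0,0,0]]}}

```text
t: 4.1
tool_pos: [0.4791, 0.1444, 0.3672]
tcp_rot: [-0.0, -0.002, 1.0, -0.0]
ft_force: [-1.0, -0.2, -0.4]
gripper_width: 1.005
grip_force: 0.0
```

Run:
```python
from h import *
import cv2
s=arm.state();print(s['t'],s['tool_pos'],s['tcp_rot'],s['joint_positions'],s['ft_force'])
cv2.imwrite('pics/w0.png',optics.read_camera('wrist')[:,:,::-1])
```

```text
4.1 [0.47907716 0.1444214  0.36717634] [-3.94278203e-04 -2.25854232e-03  9.99997367e-01 -9.86037316e-05] [ 2.24803503e-01 -1.15813676e-01  1.22090335e+00 -2.04893336e-05
  2.03731562e+00 -1.35051912e+00] [-0.99444549 -0.15012438 -0.35431045]
```

View pics/w0.png

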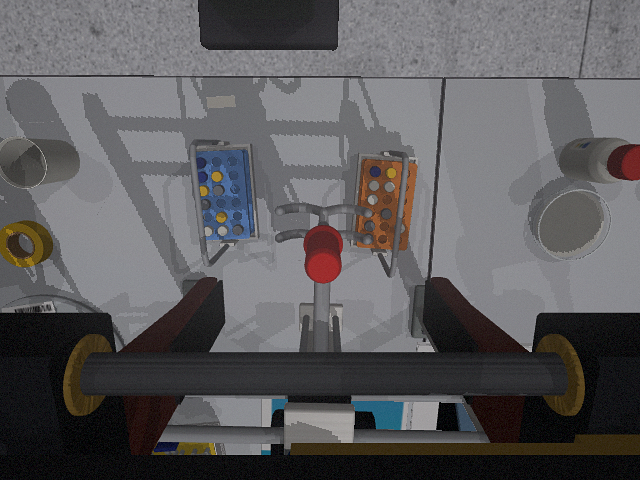

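The wrist view shows the grip top at about (323,266), centred between the fingers. The orange bail bar runs from (405,157) to (401,245), with the fork at left.

```bash
cat >> h.py <<'E'
from scipy.spatial.transform import Rotation as Ro
def wz(s,uv,z):
    m=optics.camera_model('wrist');H=m['hand_eye'];q=s['tcp_rot'];R=Ro.from_quat([q[1],q[2],q[3],q[0]]).as_matrix()
    c=R@H[:3,3]+s['tool_pos'];d=R@H[:3,:3]@np.linalg.inv(m['intrinsics'])@[*uv,1.];return c+d*(z-c[2])/d[2]
E
python3 - <<'E'
from h import *
s=arm.state()
print(wz(s,(323,265),.287))
for p in [(405,157),(403,200),(401,245)]:print(wz(s,p,.12))
E
```

```text
[0.48130131 0.14497721 0.287     ]
[0.42652753 0.22282539 0.12      ]
[0.46758191 0.22302432 0.12      ]
[0.51300628 0.22333794 0.12      ]
```

Call:
{"fn": "move_arm", "kwargs": {"increments": [[-1,0,16,0,0,0],[0,1,16,0,0,0],[0,0,16,0,0,0],[0,0,16,0,0,0],[0,0,16,0,0,0],[0,0,16,0,0,0],[0,0,0,0,0,0]]}}

```text
t: 4.85
tool_pos: [0.4793, 0.1453, 0.2689]
tcp_rot: [-0.002, 0.0, 1.0, -0.001]
ft_force: [-0.4, 0.1, -1.2]
gripper_width: 0.999
grip_force: 0.0
```

Call:
{"fn": "move_arm", "kwargs": {"increments": [[0,0,0,0,0,0],[0,0,0,0,0,0],[0,0,0,0,0,0],[0,0,0,0,0,0],[0,0,0,0,0,0],[0,0,0,0,0,0],[0,0,0,0,0,0],[0,0,0,0,0,0]], "fingers": 0, "grip_force": 40}}

```text
t: 5.65
tool_pos: [0.4801, 0.1454, 0.2716]
tcp_rot: [-0.0, -0.002, 1.0, -0.0]
ft_force: [0.3, 0.3, -0.2]
gripper_width: 0.314
grip_force: 0.0
```

Call:
{"fn": "move_arm", "kwargs": {"increments": [[0,0,0,0,0,0],[0,0,0,0,0,0],[0,0,0,0,0,0]]}}

```text
t: 5.95
tool_pos: [0.4801, 0.1453, 0.2716]
tcp_rot: [0.0, -0.002, 1.0, -0.0]
ft_force: [-0.0, -1.1, -0.0]
gripper_width: 0.244
grip_force: 40.0
```

Call:
{"fn": "move_arm", "kwargs": {"increments": [[0,0,3,0,0,0],[0,0,6,0,0,0],[0,0,8,0,0,0],[0,0,8,0,0,0],[0,0,8,0,0,0],[0,0,8,0,0,0],[0,0,8,0,0,0],[0,0,8,0,0,0],[0,0,8,0,0,0],[0,0,6,0,0,0],[0,0,3,0,0,0],[0,0,0,0,0,0],[0,0,0,0,0,0]]}}

```text
t: 7.25
tool_pos: [0.4802, 0.1456, 0.1998]
tcp_rot: [0.001, -0.002, 1.0, 0.0]
ft_force: [-3.2, -1.2, 8.9]
gripper_width: 0.242
grip_force: 40.0
```

Run:
```python
from h import *
import cv2
s=arm.state();print(s['t'],s['tool_pos'],s['gripper_width'],s['grip_force'],s['ft_force'])
b=cv2.resize(optics.read_camera('scene')[155:285,290:450,::-1],None,fx=4,fy=4,interpolation=cv2.INTER_CUBIC)
cv2.imwrite('pics/w1.png',b)
```

```text
7.25 [0.48018157 0.14558098 0.19976289] 0.2424428881369074 40.00293608405627 [-3.24381045 -1.17523291  8.93417554]
```

View pics/w1.png

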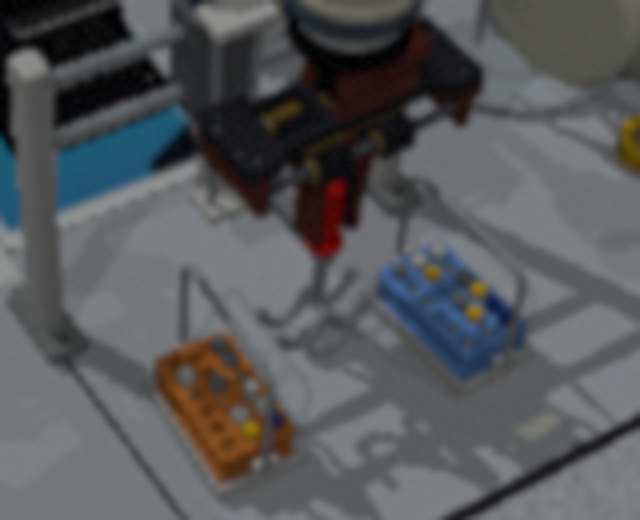

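The hook is down 72 mm, held, and carrying 9 N. I now slide it +y by 57 mm at about the same height.

Call:
{"fn": "move_arm", "kwargs": {"increments": [[0,2,1,0,0,0],[0,5,1,0,0,0],[0,6,0,0,0,0],[0,6,0,0,0,0],[0,6,0,0,0,0],[0,6,0,0,0,0],[0,6,0,0,0,0],[0,6,0,0,0,0],[0,6,0,0,0,0],[0,5,0,0,0,0],[0,3,0,0,0,0],[0,0,0,0,0,0],[0,0,0,0,0,0]]}}

```text
t: 8.6
tool_pos: [0.4812, 0.2031, 0.1985]
tcp_rot: [0.003, -0.002, 1.0, 0.001]
ft_force: [2.9, 0.7, 9.8]
gripper_width: 0.237
grip_force: 40.0
```

Run:
```python
from h import *
import cv2
s=arm.state();print(s['t'],s['tool_pos'],s['gripper_width'],s['grip_force'],s['ft_force'])
a=optics.read_camera('wrist')[60:340,180:520,::-1];b=optics.read_camera('scene')[155:285,290:450,::-1]
a=cv2.resize(a,(400,329));b=cv2.resize(b,(400,325),interpolation=cv2.INTER_CUBIC)[:325]
cv2.imwrite('pics/w2.png',np.hstack([a[:325],b]))
```

```text
8.6 [0.48119977 0.20308808 0.19847248] 0.2372601520601208 40.0088783854153 [2.93769226 0.66386232 9.81170565]
```

View pics/w2.png

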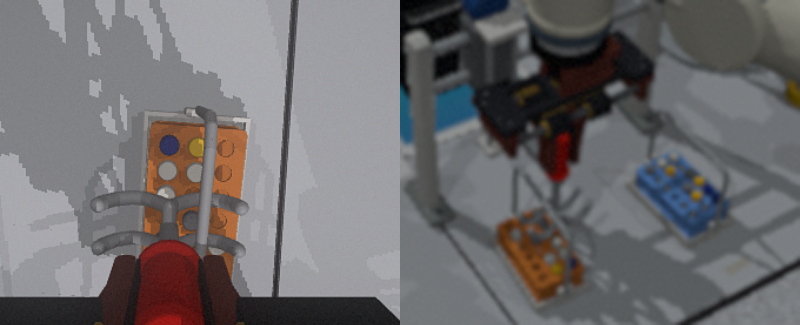

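The bar sits between stem and tip, about 19 mm from the stem axis, which is over the crotch. I now raise the hook gently.

Call:
{"fn": "move_arm", "kwargs": {"increments": [[0,0,-3,0,0,0],[0,0,-5,0,0,0],[0,0,-6,0,0,0],[0,0,-6,0,0,0],[0,0,-5,0,0,0],[0,0,-3,0,0,0],[0,0,-3,0,0,0],[0,0,-3,0,0,0],[0,0,-3,0,0,0],[0,0,-3,0,0,0],[0,0,-3,0,0,0],[0,0,-4,0,0,0],[0,0,-5,0,0,0],[0,0,-5,0,0,0],[0,0,-5,0,0,0],[0,0,-4,0,0,0],[0,0,-3,0,0,0],[0,0,-2,0,0,0],[0,0,-1,0,0,0],[0,0,0,0,0,0]]}}

```text
t: 10.7
tool_pos: [0.4811, 0.2026, 0.2689]
tcp_rot: [0.002, -0.001, 1.0, 0.001]
ft_force: [4.8, 0.9, 3.9]
gripper_width: 0.246
grip_force: 40.0
```

Run:
```python
from h import *
import cv2
s=arm.state();print(s['t'],s['tool_pos'],s['gripper_width'],s['grip_force'],s['ft_force'])
a=optics.read_camera('wrist')[60:340,180:520,::-1];b=optics.read_camera('scene')[155:285,290:450,::-1]
a=cv2.resize(a,(400,329));b=cv2.resize(b,(400,325),interpolation=cv2.INTER_CUBIC)[:325]
cv2.imwrite('pics/w3.png',np.hstack([a[:325],b]))
```

```text
10.7 [0.48109896 0.20258899 0.26886598] 0.24587375036489428 40.00214186205994 [4.7920879  0.93886244 3.91506589]
```

View pics/w3.png

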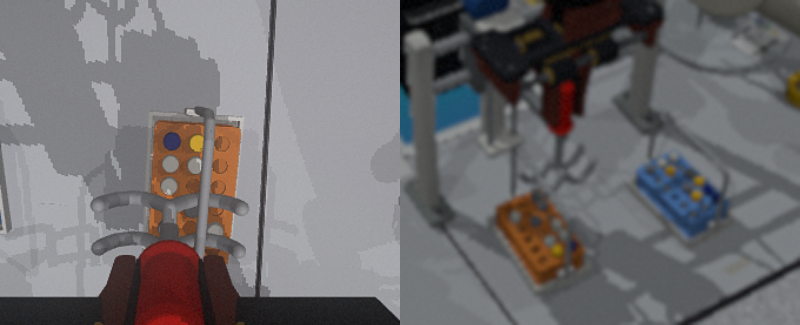

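The carrier hangs in the crotch and is 2–3 mm short of home. I raise that last bit, release, and withdraw straight up.

Call:
{"fn": "move_arm", "kwargs": {"increments": [[0,0,-1,0,0,0],[0,0,-1,0,0,0],[0,0,0,0,0,0]]}}

```text
t: 11.1
tool_pos: [0.4811, 0.2026, 0.2708]
tcp_rot: [0.002, -0.001, 1.0, 0.001]
ft_force: [5.7, 2.0, 3.8]
gripper_width: 0.243
grip_force: 40.0
```

Call:
{"fn": "move_arm", "kwargs": {"increments": [[0,0,0,0,0,0],[0,0,0,0,0,0],[0,0,0,0,0,0],[0,0,0,0,0,0],[0,0,0,0,0,0],[0,0,0,0,0,0],[0,0,0,0,0,0],[0,0,0,0,0,0]], "fingers": 0.7}}

```text
t: 11.9
tool_pos: [0.4799, 0.2024, 0.2696]
tcp_rot: [-0.0, -0.002, 1.0, -0.0]
ft_force: [0.2, -0.3, 0.1]
gripper_width: 0.703
grip_force: 0.0
```

Call:
{"fn": "move_arm", "kwargs": {"increments": [[0,0,-5,0,0,0],[0,0,-10,0,0,0],[0,0,-15,0,0,0],[0,0,-15,0,0,0],[0,0,-15,0,0,0],[0,0,-15,0,0,0],[0,0,-15,0,0,0],[0,0,0,0,0,0],[0,0,0,0,0,0],[0,0,0,0,0,0],[0,0,0,0,0,0]]}}

```text
t: 13.0
tool_pos: [0.4798, 0.2024, 0.3587]
tcp_rot: [-0.001, -0.002, 1.0, -0.0]
ft_force: [-0.3, -0.0, 0.5]
gripper_width: 0.698
grip_force: 0.0
```

Run:
```python
from h import *
import cv2
s=arm.state();print(s['t'],s['tool_pos'],s['gripper_width'],s['ft_force'])
a=optics.read_camera('wrist')[60:340,180:520,::-1];b=optics.read_camera('scene')[155:285,290:450,::-1]
a=cv2.resize(a,(400,329));b=cv2.resize(b,(400,325),interpolation=cv2.INTER_CUBIC)[:325]
cv2.imwrite('pics/w4.png',np.hstack([a[:325],b]))
```

```text
13.0 [0.47978583 0.2023783  0.35865196] 0.697662039274406 [-0.32792491 -0.03878115  0.54709046]
```

View pics/w4.png

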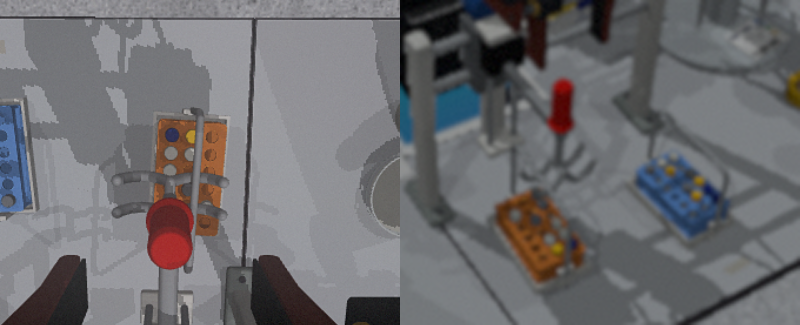

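Run:
```python
from h import *
m=optics.camera_model('scene')
for z in (.287,.277,.262):
    p=m['intrinsics']@(m['R']@[.480,.2024,z]+m['t']);print(z,p[:2]/p[2])
p=m['intrinsics']@(m['R']@[.4803,.1450,.287]+m['t']);print('earlier (obs 374.9,179.6)',p[:2]/p[2])
```

```text
0.287 [355.13660236 189.13370623]
0.277 [354.93067936 192.07939229]
0.262 [354.62712304 196.4217029 ]
earlier (obs 374.9,179.6) [374.30375131 180.74981774]
```

Call:
{"fn": "move_arm", "kwargs": {"increments": [[0,0,0,0,0,0],[0,0,0,0,0,0],[0,0,0,0,0,0],[0,0,0,0,0,0],[0,0,0,0,0,0],[0,0,0,0,0,0],[0,0,0,0,0,0],[0,0,0,0,0,0]]}}

```text
t: 13.9
tool_pos: [0.4799, 0.2024, 0.3596]
tcp_rot: [-0.0, -0.002, 1.0, 0.0]
ft_force: [-0.2, -0.3, -0.4]
gripper_width: 0.7
grip_force: 0.0
```

The grip top is seen at about (355,187), which matches the home height. The carrier hangs upright and the gripper is clear.

```bash
python3 -c "
from cell import job;print(job.finish_job())"
```

```text
the job is handed in; nothing more can be done
None
```

The orange carrier hangs upright on the hook, which is fully home; the blue carrier was left where it stood, and I handed the job in at about 14 s on the robot clock.

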